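Loosen the mould press with its ratchet

ROBOT

A 6-joint arm with a two-finger parallel gripper is mounted at the origin on a cart in front of the work surface, level with it; the furniture and walls round the work are solid. World frame = base frame: x ahead of the robot, y to its left, z up, the work surface at z = 0. Lengths are in mm, angles in rad, forces in N, time in s.
With the tool pointing down it reaches from about 350 to 850 mm from the base axis. Payload 8.1 kg.
Tool frame: the origin (TCP) lies midway between the tips of the shut fingers; the grasp point (between the pads) lies 19 mm behind it; y points along the fingers, x is the direction in which the jaws open and shut, and the axes are right-handed (so a half turn about y gives the same grasp; the last joint's range is limited). The gripper opens to 85 mm and grips with 20 to 120 N. Pads are 22 mm wide; open, the fingers measure 114 mm over their backs; the gripper's body (76 mm by 85 mm) begins 54 mm behind the grasp point. The pads swing forward as they close: fully open they stand 13 mm farther back than shut.
Start: joints at [1.199, 0.13, 1.488, -0, 1.523, -0.085], TCP at [169.709, 575.503, 231.292] pointing down, gripper open.
Joint ranges: [-2.96, 2.96], [-0.89, 2.26], [0.02, 2.5], [-1.34, 4.48], [0, 2.73], [-2.66, 2.66]. Speed limits (rad/s): [2.39, 2.39, 2.79, 3.14, 3.14, 3.14].

INTERFACE

Orientations are given as [roll, pitch, yaw] about the fixed x, y, z axes, in that order (R = Rz(yaw) Ry(pitch) Rx(roll)).
In Python, from rig import r, optics gives the robot as it stands.
- The arm moves only by the tool send_rows, never from a script. Its argument "moves" is a list of rows, each a list of 3 entries, a list of its own where there are three numbers: the gripper command: -1 is shut, 1 is fully open, values between are in proportion, then the shift along the tool's x, y, z in mm, then the turn, a rotation vector about the tool's x, y, z in rad. A call has 1 to 12 rows; each row shifts and turns the commanded pose from where the row before left it, along the tool's axes as they then stand; what a row does not reach is not made up. A row lasts 1/8 s, in which the tool goes at most 62.5 mm and 10.7 degrees, less where a joint would pass 70% of its speed; a pose out of reach is approached as far as the arm can. A call with a gripper value outside its range is refused whole. The fingers move at their own pace and stop on an object; "force" is the grip in N (left out, the last holds). Time passes only in rows, so rows that do not move let the fingers close. It gives the time, the measured TCP pose, the force and the opening at its end, in the units of the state.
- r.observe(): the state, without advancing time (a new reading comes with each control period).
- optics.camera(name): name is "scene" or "top" or "wrist"; returns (picture, depth): 400x640x3 uint8, red, green, blue; 400x640 float32, mm along the optical axis (not along the pixel's ray), 0 where there is no reading.
- optics.calibration(name): a dict with "vfov" (degrees; the focal length in pixels is half the picture's height over the tangent of half this angle, whatever the lens; pixels are square), "cx", "cy" (the principal point, pixels), "k1" (the pictures are not rectified: a ray, as slopes to the right and down, at radius r is drawn at 1 + k1 r^2 times it, then the intrinsics apply), "position" and "orientation" of the camera in the world; the wrist camera has in their place "T_tool_cam" (4x4, takes a point from camera to tool coordinates, whose origin is the TCP and whose axes are the tool frame's). Camera axes: x right, y up, looking along -z (the intrinsics and any distortion apply to the point x, -y, -z); pixel columns grow to the right and rows downward; lengths in mm; the calibration is good to about 2 mm. A picture is of the moment at which its call begins: read the wrist's pose just before it. calibration takes no time and is no camera call.
- r.finish_job(): hands the job in, once; it reports no verdict.
The state is a dict: "time_s": time; "q": joint angles; "qvel": joint speeds; "tau": joint torques, N m; "tool_pos": TCP position; "ee_rot": TCP orientation; "force": force on the tool from outside, world axes, zero at the start; "ft_torque": the same for the moment, N m; "finger_gap": finger opening in mm.
Only numpy, scipy, OpenCV 4.12 (cv2) and the standard library are available. Lean on these libraries where they do the work, as an engineer would, in place of code of your own. Each camera call takes 0.05 s, during which the arm holds its last target.

TASK

The plaster mould in the small screw press is ready to be opened, but the ratchet on the press screw is still set to tighten. Flip the red thumb lever on the ratchet head over to loosening, then swing the ratchet handle counter-clockwise (seen from above) to back the screw off by a quarter turn or a little more; do not tighten the screw any further on the way. Leave the lever on loosening, let go of the ratchet, and leave the cup, the tools and the clay where they are.

Things in the scene. Friction and masses are not known exactly. Their poses are not given: they have to be found in the camera images.
- spindle (a joint): vertical right-hand screw of the press, rad; 0 at the start, grows counter-clockwise seen from above (loosening; a quarter turn is 1.57), negative = tightened. Its hex end (18 mm across flats, yellow paint line) stands 7 mm out of the top of the ratchet head and turns with it. It turns only through the ratchet, against a steady 0.35 N m, and stays where it is left.
- reverser (a joint): turn of the red thumb lever about its pin, rad, counter-clockwise from above positive; stops at -0.45 and +0.45. Positive = loosening: the handle takes the screw along counter-clockwise and clicks freely clockwise. Negative (at the start) = tightening: the other way round. A spring snaps it to the side of 0 it is pushed to; it rests anywhere from 0.15 to 0.45 off centre.
- handle (a joint): swing of the ratchet handle about the screw, rad, grows counter-clockwise seen from above. It drags a little (0.12 N m), stays where it is left and may be swung in several strokes. The ratchet has 12 teeth: up to 30 degrees of a swing may pass before it takes the screw along.
- press: the screw press, fixed to the bench, dark green: origin under the centre of its base (130 x 206 mm), x axis away from its front, y along its bridge. The bridge bar is 200 mm long and 34 mm wide, its top at z = 0.140; two nuts on it reach z = 0.150, at 83 mm either side of the screw. Between the columns a white plaster mould.
- ratchet_axis (a point): point on the axis of the screw at the top face of the steel ratchet head, at z = 0.179. Its x axis points along the handle towards the grip, z up. The head is 62 mm across and 25 mm thick, drawn out to 56 mm from the axis towards the handle.
- handle_grip (a point): point on the centre line of the ratchet handle's black grip, 130 mm from the axis of the screw, at z = 0.167. The handle is level; the grip is a round bar 24 mm thick, from 97 to 187 mm from the axis; the steel neck between it and the head is 15 to 20 mm thick. Below it is free space down to the bench.
- lever_tip (a point): point near the tip of the red thumb lever, half-way up it, at z = 0.194. The lever's pin stands on the handle's centre line 30 mm from the screw's axis; this point is 26 mm from the pin, the lever's end 31 mm. The lever points along the handle, leaning 8 to 26 degrees to one side, 9 mm wide, from z = 0.184 to 0.204, free on both sides; moving it takes about 1 N at the tip.
- cup_center (a point): centre, half-way up, of a small grey-green water cup, 75 mm across, 48 mm high; a bystander
- wood_rib: flat oval wooden rib, 100 x 43 x 8 mm, origin at the centre of its underside; a bystander
- loop_tool: wire loop tool with a dark wooden handle, 205 mm long, origin at the centre of its underside; a bystander
- clay_lump: lump of grey-brown clay, 98 x 79 x 62 mm, origin at the centre of its underside; a bystander

How it is judged (in metres and radians):
On the way, in this order (a step that is already met when the one before it is completed fails the run):
1. the thumb lever is flipped over to loosening, before the screw has been turned (value of joint reverser above 0.1 rad and value of joint spindle below 0.1 rad), for 0.2 s.
2. the screw is backed off by a quarter turn (value of joint spindle above 1.45 rad), for 0.2 s.
At the end, for the whole second after the job is handed in: The screw is backed off by at least a quarter turn (1.45 rad or more), the thumb lever rests on the loosening side (above 0.1 rad), screw and handle are at rest, and the cup, rib, loop tool and clay lump lie within 30 mm of where they were (value of joint spindle above 1.45 rad and value of joint reverser above 0.1 rad and velocity of joint spindle between -0.05 and 0.05 rad/s and velocity of joint handle between -0.05 and 0.05 rad/s and not (distance of cup_center from where it was at the start of the episode above 0.03 m) and not (distance of wood_rib from where it was at the start of the episode above 0.03 m) and not (distance of loop_tool from where it was at the start of the episode above 0.03 m) and not (distance of clay_lump from where it was at the start of the episode above 0.03 m)); the robot touches nothing.
It fails at once if the screw is tightened further (more than 0.15 rad, about 9 degrees) (value of joint spindle below -0.15 rad).
It fails at once if a bystander is shifted by more than 30 mm (distance of any of cup_center, wood_rib, loop_tool, clay_lump from where it was at the start of the episode above 0.03 m).
It also fails if it takes over 45 s, if anything falls off the work surface, if the arm or the gripper's body presses on something with over 40 N, if the wrist force passes 120 N, or if a joint passes its speed limit or range.

## Working session

There is one attempt and no reset: what is moved stays moved. The work goes in short steps, Python scripts to look and compute and a tool call to move; the robot and the scene stay as the last step left them, time stands still between calls to the robot, and variables do not carry over. Pictures are saved under pics/ and viewed, and the job is handed in when it is done.

Besides the shell and the picture viewer there is one more tool, called after ">>>" by a JSON object that holds its "method" and its "body". send_rows: Moves the arm, as the interface text tells. Its arguments: {"type":"object","properties":{"moves":{"type":"array","items":{"type":"array"}},"force":{"type":"number"}},"required":["moves"]}

```bash
ls; mkdir -p pics; python3 - <<'E'
from rig import r, optics
import cv2
print(r.observe())
for n in ["scene","top"]:
    p,d=optics.camera(n); cv2.imwrite(f"pics/{n}0.png",p[:,:,::-1]); print(optics.calibration(n))
import numpy as np
np.save("top0.npy",optics.camera("top")[1])
print(optics.calibration("wrist"))
E
```

```text
pics
{'time_s': 0.0, 'q': array([ 1.19859658e+00,  1.31116096e-01,  1.48925109e+00, -5.64363573e-06,
        1.52298841e+00, -8.54345738e-02]), 'qvel': array([-1.35709353e-03, -1.29728481e-03,  2.93476078e-04, -3.53350782e-04,
       -7.73114031e-06, -1.04228289e-03]), 'tau': array([-1.41941997e-03, -5.69377041e+01, -5.00543904e+01, -3.05128915e-04,
        1.48288527e-02,  8.10839396e-06]), 'tool_pos': array([169.51812557, 575.00404119, 230.28681906]), 'ee_rot': array([-1.57065151,  0.00175699,  1.28403155]), 'force': array([0.03338253, 0.08884173, 0.34941526]), 'ft_torque': array([-0.02838761, -0.00129159,  0.02837529]), 'finger_gap': 85.32328943100661}
{'vfov': 57.24571419954858, 'cx': 316.384186519382, 'cy': 200.63540503762763, 'k1': -0.052529835667505784, 'position': array([   5.66389637, -576.60076002,  612.92745527]), 'orientation': array([ 1.00731315,  0.01544013, -0.77454953])}
{'vfov': 55.25271661229318, 'cx': 319.0709789859618, 'cy': 199.5776305561219, 'k1': -0.08540776411762394, 'position': array([ 337.62464307,  -13.46625165, 1080.02276482]), 'orientation': array([ 1.86770601e-01,  2.29587664e-04, -1.54303957e+00])}
{'vfov': 59.39091312157227, 'cx': 314.65527474089765, 'cy': 200.36788219096863, 'k1': -0.01792692327158912, 'T_tool_cam': array([[ 9.99998547e-01,  4.81764252e-04, -1.63508439e-03,
         1.26363978e+00],
       [-1.70271042e-03,  3.27249240e-01, -9.44936525e-01,
        -1.42999744e+02],
       [ 7.98434865e-05,  9.44937936e-01,  3.27249584e-01,
         8.43760535e+01],
       [ 0.00000000e+00,  0.00000000e+00,  0.00000000e+00,
         1.00000000e+00]])}
```

View pics/scene0.png

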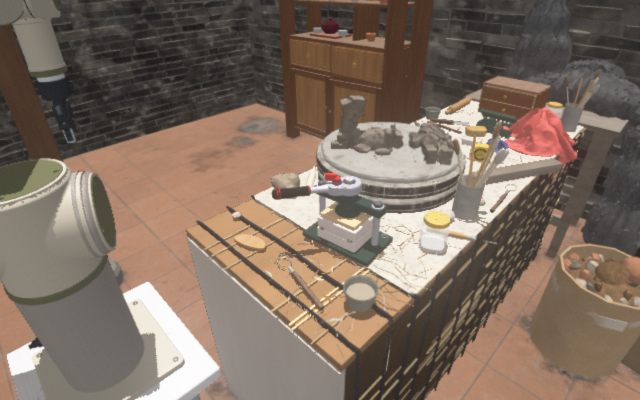

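View pics/top0.png

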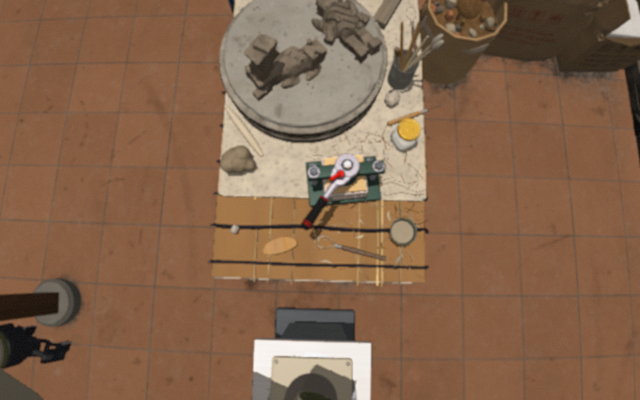

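The top view shows the head at about (347,165), the red lever at (337,175) and the black grip at (316,212). The handle points back towards the robot and a little left. The cup is at (402,232), with the rib at (280,245), the loop tool at (355,250) and the clay at (237,160).

```bash
cat > h.py <<'E'
import numpy as np, cv2
from scipy.spatial.transform import Rotation as R
from rig import r, optics
def pose(name, st=None):
    c=optics.calibration(name)
    if name=="wrist":
        T=np.eye(4);T[:3,:3]=R.from_euler("xyz",st["ee_rot"]).as_matrix();T[:3,3]=st["tool_pos"]
        return c,T@c["T_tool_cam"]
    T=np.eye(4);T[:3,:3]=R.from_euler("xyz",c["orientation"]).as_matrix();T[:3,3]=c["position"];return c,T
def rays(name,uv,st=None):
    c,T=pose(name,st); f=200/np.tan(np.radians(c["vfov"]/2))
    uv=np.atleast_2d(uv).astype(float); s=(uv-[c["cx"],c["cy"]])/f; u=s.copy()
    for _ in range(20): u=s/(1+c["k1"]*(u**2).sum(1,keepdims=True))
    d=np.c_[u[:,0],-u[:,1],-np.ones(len(u))]
    return T[:3,3],d@T[:3,:3].T
def onplane(name,uv,z,st=None):
    o,d=rays(name,uv,st); return o+d*((z-o[2])/d[:,2])[:,None]
def proj(name,P,st=None):
    c,T=pose(name,st); f=200/np.tan(np.radians(c["vfov"]/2))
    p=(np.atleast_2d(P)-T[:3,3])@T[:3,:3]; s=np.c_[p[:,0],-p[:,1]]/-p[:,2:]
    return s*(1+c["k1"]*(s**2).sum(1,keepdims=True))*f+[c["cx"],c["cy"]]
def depthpts(name,uv,dep,st=None):
    o,d=rays(name,uv,st); c,T=pose(name,st)
    uv=np.atleast_2d(uv); return o+d*dep[uv[:,1],uv[:,0]][:,None]
E
python3 - <<'E'
from h import *
p,d=optics.camera("top")
v=cv2.resize(p[140:270,210:440],None,fx=3.4,fy=3.4,interpolation=cv2.INTER_CUBIC); cv2.imwrite("pics/topz.png",v[:,:,::-1])
p=p.astype(int)
red=(p[...,0]>140)&(p[...,1]<80)&(p[...,2]<80)
red[:140]=0;red[270:]=0
ys,xs=np.nonzero(red); uv=np.c_[xs,ys]; print(len(uv),uv.min(0),uv.max(0))
print("red", onplane("top",uv,204).mean(0), np.nanmean(depthpts("top",uv,d),0))
# head by depth
ys,xs=np.mgrid[140:260,280:400];uv=np.c_[xs.ravel(),ys.ravel()];P=depthpts("top",uv,d)
m=(P[:,2]>160)&(P[:,2]<215); print(m.sum())
Q=P[m]; 
for lo,hi in [(160,183),(183,190),(190,215)]:
    k=(Q[:,2]>lo)&(Q[:,2]<=hi);print(lo,k.sum(),Q[k].mean(0) if k.any() else 0,uv[m][k].mean(0) if k.any() else 0)
mm,ss=Q[:,:2].mean(0),np.linalg.svd(Q[:,:2]-Q[:,:2].mean(0),full_matrices=False)[2][0]
print(mm,ss,np.degrees(np.arctan2(*ss[::-1])))
t=(Q[:,:2]-mm)@ss; print("ext",t.min(),t.max())
n=np.array([-ss[1],ss[0]]); w=(Q[:,:2]-mm)@n
for a in range(int(t.min()),int(t.max()),12):
    k=(t>=a)&(t<a+12); print(a,w[k].min().round(1),w[k].max().round(1),Q[k,2].mean().round(1))
E
```

```text
57 [306 171] [343 223]
red [561.39210095 -48.96003647 204.        ] [562.80447754 -49.17197152 198.30512346]
1158
160 996 [540.8651642  -40.66888904 177.0517363 ] [332.56526104 186.90763052]
183 83 [586.22133411 -67.55760932 185.84724789] [344.31325301 167.95180723]
190 79 [564.68888549 -50.38588865 198.89108879] [337.3164557  175.01265823]
[545.74136116 -43.25905031] [-0.83975565  0.5429645 ] 147.11432581840424
ext -91.38940460492175 127.9295982446299
-91 -20.6 20.3 178.8
-79 -30.1 28.4 179.9
-67 -31.2 29.4 181.4
-55 -30.3 28.5 179.7
-43 -25.5 24.3 181.3
-31 -24.7 22.6 184.6
-19 -20.7 18.6 184.9
-7 -14.2 9.3 181.1
5 -9.7 7.3 173.3
17 -8.8 6.7 173.2
29 -12.6 11.1 173.7
41 -12.4 10.6 176.2
53 -11.3 10.7 175.1
65 -11.2 10.1 176.0
77 -12.1 10.8 176.2
89 -12.5 11.1 176.8
101 -13.3 11.5 176.8
113 -12.6 10.9 176.2
125 -6.4 5.5 172.4
```

View pics/topz.png

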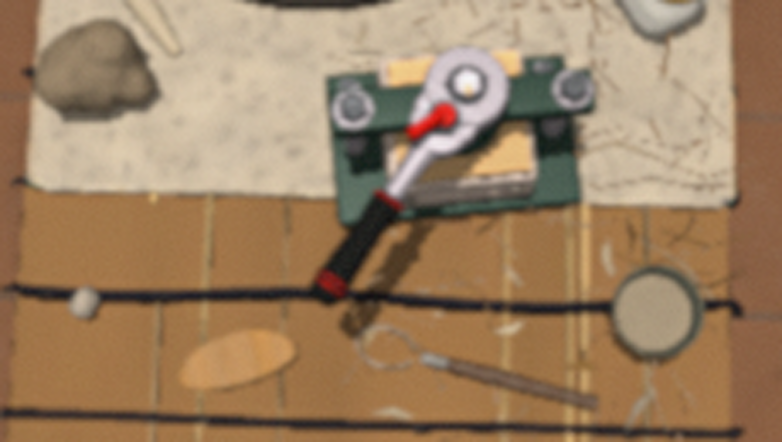

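```bash
cat >> h.py <<'E'
A=np.array([596.1,-75.8]); TH=np.radians(147.1)
def W(u,v,z,th=TH):
    e=np.array([np.cos(th),np.sin(th)]);n=np.array([-e[1],e[0]]); return np.r_[A+u*e+v*n,z]
def rel(target,toolang,st):
    # toolang = world heading of tool z
    M=R.from_euler("xyz",st["ee_rot"]); yaw=toolang-np.pi/2
    G=R.from_euler("xyz",[-np.pi/2,0,yaw])
    return M.inv().apply(target-st["tool_pos"]),(M.inv()*G).as_rotvec()
E
python3 - <<'E'
from h import *
st=r.observe(); t=W(50,-45,260)
print(t, rel(t,TH,st))
E
```

```text
[578.56185702 -10.8583836  260.        ] (array([-446.47371918,  -28.90248501, -558.03746902]), array([ 7.41284523e-05,  2.87471880e-01, -1.18022171e-03]))
```

>>> {"method": "send_rows", "body": {"moves": [[-1, [-37, -3, -46], [0, 0, 0]], [-1, [-37, -3, -46], [0, 0, 0]], [-1, [-37, -3, -46], [0, 0, 0]], [-1, [-37, -3, -46], [0, 0, 0]], [-1, [-37, -3, -46], [0, 0, 0]], [-1, [-37, -3, -46], [0, 0, 0]], [-1, [-37, -2, -46], [0, 0, 0]], [-1, [-37, -2, -46], [0, 0, 0]], [-1, [-37, -2, -46], [0, 0, 0]], [-1, [-37, -2, -46], [0, 0, 0]], [-1, [-37, -1, -46], [0, 0.14, 0]], [-1, [-37, 0, -46], [0, 0.14, 0]]], "force": 40}}

```text
time_s: 1.7
tool_pos: [567.4, -12.4, 258.2]
ee_rot: [-1.571, -0.0, 1.0]
force: [1.1, 1.0, 0.8]
finger_gap: -0.0
```

```bash
python3 - <<'E'
from h import *
st=r.observe(); p,d=optics.camera("wrist"); q,_=optics.camera("top")
print(st["time_s"],st["tool_pos"],st["ee_rot"],st["finger_gap"],st["force"])
cv2.imwrite("pics/w1.png",p[:,:,::-1])
cv2.imwrite("pics/t1.png",cv2.resize(q[120:270,210:440],None,fx=3.4,fy=3.4,interpolation=cv2.INTER_CUBIC)[:,:,::-1])
pi=p.astype(int); red=(pi[...,0]>130)&(pi[...,1]<70)&(pi[...,2]<70)
n,l,s,c=cv2.connectedComponentsWithStats(red.astype(np.uint8))
for i in range(1,n):
    if s[i,4]>80:
        ys,xs=np.nonzero(l==i);P=depthpts("wrist",np.c_[xs,ys],d,st); k=P[:,2]>0
        print(s[i],c[i],np.median(P[k],0),onplane("wrist",c[i],204,st))
E
```

```text
1.7 [567.40231081 -12.42007918 258.20591081] [-1.57087752e+00 -2.96822106e-04  9.99581240e-01] -0.03456109395082384 [1.09545987 0.95092445 0.77038612]
[250  16  27   7 113] [263.3539823  18.5840708] [453.05112295  27.96842328 178.18183621] [[458.2872615   28.69368244 204.        ]]
[250 222  29  45 647] [264.42658423 246.58268934] [564.14361262 -46.15071705 203.36873476] [[563.05047375 -44.96380641 204.        ]]
```

View pics/w1.png

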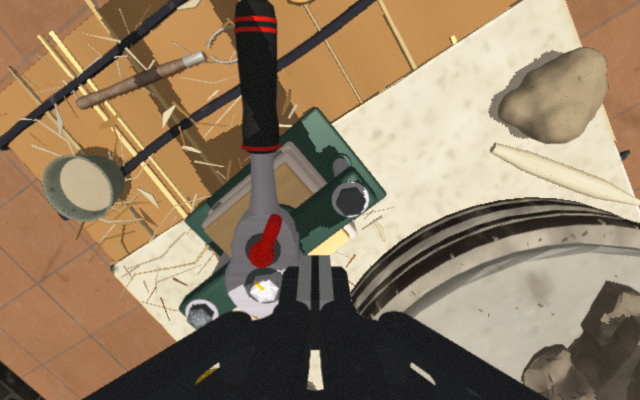

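The wrist view shows the hex with its yellow line at (263,290), the lever pin at (262,250), the lever tip at (273,218) leaning to the right, and the grip from (262,148) to (255,5). I'll refine the geometry from this view.

```bash
python3 - <<'E'
from h import *
st=r.observe()
a=onplane("wrist",[263,290],186,st);pin=onplane("wrist",[262,250],204,st);tip=onplane("wrist",[275,215],204,st)
g1=onplane("wrist",[262,148],173,st);g2=onplane("wrist",[256,20],173,st)
for n,x in zip("a pin tip g1 g2".split(),[a,pin,tip,g1,g2]): print(n,x.round(1))
for x in (g1,g2):
    d=(x-a)[0,:2];print(np.degrees(np.arctan2(d[1],d[0])),np.hypot(*d))
d=(tip-pin)[0,:2];print(np.degrees(np.arctan2(d[1],d[0])),np.hypot(*d), np.hypot(*(pin-a)[0,:2]))
dd=(tip[0,:2]-A); e=np.array([np.cos(TH),np.sin(TH)]);print(dd@e, dd@[-e[1],e[0]])
dd=(st["tool_pos"][:2]-A);print(dd@e, dd@[-e[1],e[0]])
print(rel(W(50,-45,188),TH,st))
E
```

```text
a [[596.3 -76.5 186. ]]
pin [[564.1 -51.  204. ]]
tip [[549.3 -30.7 204. ]]
g1 [[514.4 -20.6 173. ]]
g2 [[451.1  20.6 173. ]]
145.65540828823217 99.13858475230016
146.21921659228298 174.61101756122318
126.03189350105194 25.105833565057637 41.096853583203995
63.81581389318935 -12.466717852283734
56.28077067111888 -34.82631104934167
(array([10.31648672, 69.37519236, -6.2345584 ]), array([ 0.0004154 , -0.00169742, -0.001905  ]))
```

>>> {"method": "send_rows", "body": {"moves": [[-1, [10, 10, -5], [0, 0, 0]], [-1, [0, 30, 0], [0, 0, 0]], [-1, [0, 29, 0], [0, 0, 0]], [-1, [0, 0, 0], [0, 0, 0]], [-1, [-8, 0, 0], [0, 0, 0]], [-1, [-8, 0, 0], [0, 0, 0]], [-1, [-5, 0, 0], [0, 0, 0]], [-1, [-5, 0, 0], [0, 0, 0]], [-1, [-5, 0, 0], [0, 0, 0]], [-1, [-4, 0, 0], [0, 0, 0]], [-1, [0, 0, 0], [0, 0, 0]]]}}

```text
time_s: 3.18
tool_pos: [557.2, -34.5, 189.3]
ee_rot: [-1.571, -0.0, 1.004]
force: [1.1, 2.9, -0.3]
finger_gap: 0.2
```

```bash
cat > look.py <<'E'
from h import *
import sys
st=r.observe(); p,d=optics.camera("wrist")
print(st["time_s"],st["tool_pos"].round(1),st["ee_rot"].round(3),st["force"].round(1),st["q"].round(2))
dd=(st["tool_pos"][:2]-A);e=np.array([np.cos(TH),np.sin(TH)]);print("uv",dd@e, dd@[-e[1],e[0]])
cv2.imwrite(f"pics/{sys.argv[1]}.png",p[:,:,::-1])
E
python3 look.py w2
```

```text
3.175 [557.2 -34.5 189.3] [-1.571 -0.     1.004] [ 1.1  2.9 -0.3] [-0.15  0.04  1.66  0.    1.44 -1.16]
uv 55.08147230836318 -13.529561625110922
```

View pics/w2.png

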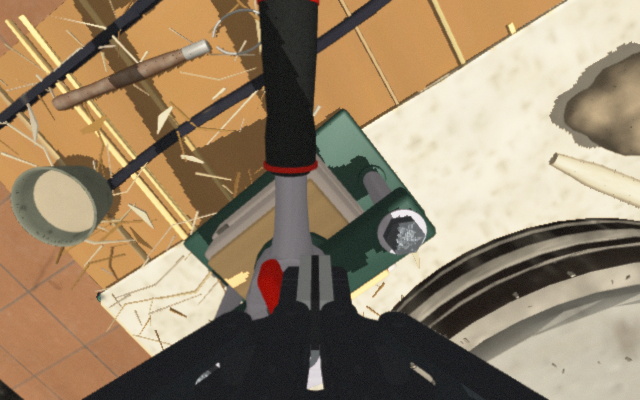

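The lever now shows on the left of the handle line, tip near (265,262). I'll back off and check it in a clear view.

>>> {"method": "send_rows", "body": {"moves": [[-1, [-3, 0, 0], [0, 0, 0]], [-1, [12, 0, 0], [0, 0, 0]], [-1, [25, 0, 0], [0, 0, 0]], [-1, [5, -35, 0], [0, 0, 0]], [-1, [0, -35, 0], [0, 0, 0]], [-1, [0, 0, 0], [0, 0, 0]]]}}

```text
time_s: 3.98
tool_pos: [580.3, -1.3, 263.2]
ee_rot: [-1.577, -0.002, 1.004]
force: [-0.2, 0.2, -0.4]
finger_gap: 0.0
```

```bash
python3 look.py w3;  python3 - <<'E'
from h import *
print(rel(W(130,-40,240),np.radians(146.5),r.observe()))
E
```

```text
3.975 [580.3  -1.3 263.2] [-1.577 -0.002  1.004] [-0.2  0.2 -0.4] [-0.09  0.06  1.51 -0.    1.57 -1.09]
uv 53.70787373538135 -53.99838897084074
(array([-12.91542992,  20.72072428,  75.63133049]), array([0.00295265, 0.01821117, 0.00116735]))
```

View pics/w3.png

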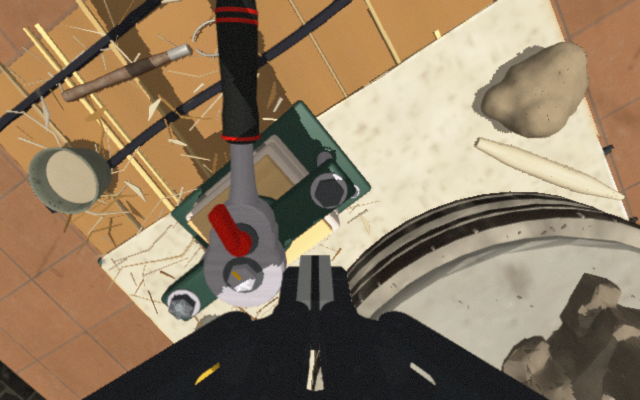

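The lever tip at (217,210) now lies left of the pin at (240,245), so it's on loosening and the hex hasn't turned. The last joint lacks range for the full swing from this heading, so I'll pre-turn the tool 90°.

>>> {"method": "send_rows", "body": {"moves": [[-1, [0, 0, 20], [0, 0.175, 0]], [-1, [0, 0, 20], [0, 0.175, 0]], [-1, [0, 0, 20], [0, 0.175, 0]], [-1, [0, 0, 0], [0, 0.175, 0]], [-1, [0, 0, 0], [0, 0.175, 0]], [-1, [0, 0, 0], [0, 0.175, 0]], [-1, [0, 0, 0], [0, 0.175, 0]], [-1, [0, 0, 0], [0, 0.175, 0]], [-1, [0, 0, 0], [0, 0.175, 0]], [-1, [0, 0, 0], [0, 0, 0]]]}}

```text
time_s: 5.28
tool_pos: [533.9, 38.6, 257.8]
ee_rot: [-1.572, 0.002, -0.57]
force: [-0.5, 0.3, 0.1]
finger_gap: 0.1
```

```bash
python3 look.py w4;  python3 - <<'E'
from h import *
th=np.radians(146.5)
print(rel(W(130,-38,153,th),th-np.pi/2,r.observe()))
E
```

```text
5.275 [533.9  38.6 257.8] [-1.572  0.002 -0.57 ] [-0.5  0.3  0.1] [-0.02 -0.05  1.63 -0.    1.57  0.55]
uv 114.40367233542533 -62.2391039868026
(array([-15.26208508, 105.09776197, -22.69904805]), array([ 0.00114499,  0.01754923, -0.00156347]))
```

>>> {"method": "send_rows", "body": {"moves": [[-1, [-15, 35, 0], [0, 0.018, 0]], [-1, [0, 35, 0], [0, 0, 0]], [-1, [0, 35, 0], [0, 0, 0]], [-1, [0, 0, -12], [0, 0, 0]], [-1, [0, 0, -12], [0, 0, 0]], [-1, [0, 0, -7], [0, 0, 0]], [-1, [0, 0, -7], [0, 0, 0]], [-1, [0, 0, 0], [0, 0, 0]]]}}

```text
time_s: 6.32
tool_pos: [501.3, 14.6, 155.4]
ee_rot: [-1.57, -0.002, -0.589]
force: [1.5, 1.0, 0.5]
finger_gap: -0.2
```

```bash
python3 look.py w5
```

```text
6.325 [501.3  14.6 155.4] [-1.57  -0.002 -0.589] [1.5 1.  0.5] [-0.07 -0.09  1.85  0.    1.38  0.52]
uv 128.72080704772262 -24.42413856383441
```

View pics/w5.png

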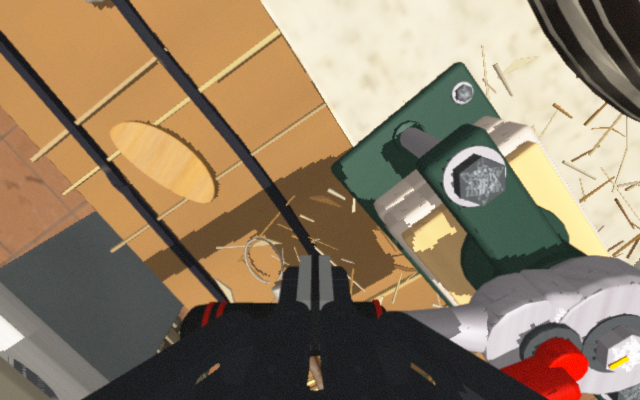

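The fingers sit against the side of the grip at about (315,290), and the lever still shows on the loosening side. I'll swing now.

>>> {"method": "send_rows", "body": {"moves": [[-1, [-1.7, 1, -13], [0, -0.1, 0]], [-1, [-1.7, 1, -13], [0, -0.1, 0]], [-1, [-1.7, 1, -13], [0, -0.1, 0]], [-1, [-1.7, 0, -13], [0, -0.1, 0]], [-1, [-1.7, 0, -13], [0, -0.1, 0]], [-1, [-1.7, 0, -13], [0, -0.1, 0]], [-1, [-1.7, 0, -13], [0, -0.1, 0]], [-1, [-1.7, 0, -13], [0, -0.1, 0]], [-1, [-1.7, 0, -13], [0, -0.1, 0]], [-1, [0, 0, 0], [0, 0, 0]]]}}

```text
time_s: 7.62
tool_pos: [465.0, -93.5, 151.3]
ee_rot: [-1.571, 0.0, 0.31]
force: [-0.3, 1.3, 0.4]
finger_gap: -0.1
```

```bash
cat >> look.py <<'E'
ang=np.arctan2(*dd[::-1])%(2*np.pi); print("tcp polar",np.hypot(*dd),np.degrees(ang), "tool z heading",np.degrees(st["ee_rot"][2])+90)
E
python3 look.py w6
```

```text
7.625 [465.  -93.5 151.3] [-1.571  0.     0.31 ] [-0.3  1.3  0.4] [-0.31 -0.16  1.93  0.    1.38 -0.62]
uv 100.47469565098748 86.13187173120305
tcp polar 132.33995539548505 187.70481322604314 tool z heading 107.74867451496647
```

View pics/w6.png

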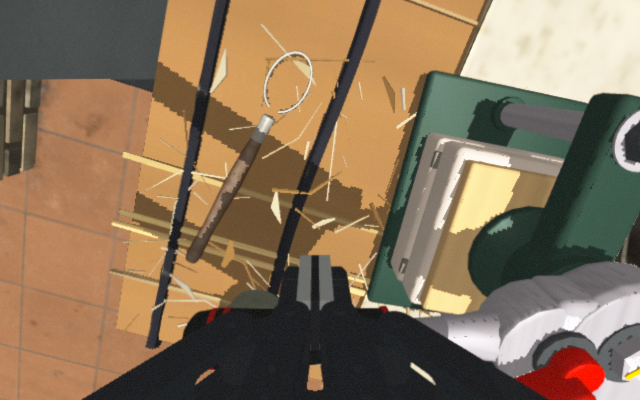

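The swing is following the arc, with radius 132 mm and the grip still against the fingers. I'll continue.

>>> {"method": "send_rows", "body": {"moves": [[-1, [-1.6, 0, -13.1], [0, -0.1, 0]], [-1, [-1.6, 0, -13.1], [0, -0.1, 0]], [-1, [-1.6, 0, -13.1], [0, -0.1, 0]], [-1, [-1.6, 0, -13.1], [0, -0.1, 0]], [-1, [-1.6, 0, -13.1], [0, -0.1, 0]], [-1, [-1.6, 0, -13.1], [0, -0.1, 0]], [-1, [-1.6, 0, -13.1], [0, -0.1, 0]], [-1, [-1.6, 0, -13.1], [0, -0.1, 0]], [-1, [-1.6, 0, -13.1], [0, -0.1, 0]], [-1, [-1.6, 0, -13.1], [0, -0.1, 0]], [-1, [-1.6, 0, -13.1], [0, -0.1, 0]], [-1, [0, 0, 0], [0, 0, 0]]]}}

```text
time_s: 9.18
tool_pos: [552.8, -199.5, 150.9]
ee_rot: [-1.57, 0.0, 1.409]
force: [-1.8, -0.7, 0.5]
finger_gap: 0.0
```

```bash
python3 look.py w7; python3 - <<'E'
from h import *
q,_=optics.camera("top"); cv2.imwrite("pics/t7.png",cv2.resize(q[120:270,210:440],None,fx=3.4,fy=3.4,interpolation=cv2.INTER_CUBIC)[:,:,::-1])
E
```

```text
9.175 [ 552.8 -199.5  150.9] [-1.57   0.     1.409] [-1.8 -0.7  0.5] [-0.43  0.15  1.62 -0.    1.38 -1.84]
uv -30.83370456710428 127.43766803128165
tcp polar 131.11474581671814 250.70139652821686 tool z heading 170.725415907227
```

View pics/w7.png

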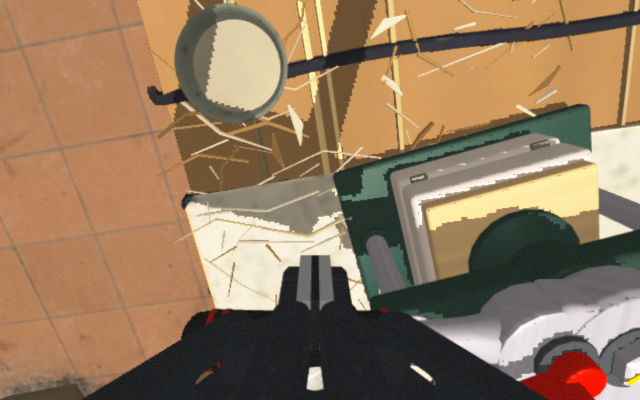

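View pics/t7.png

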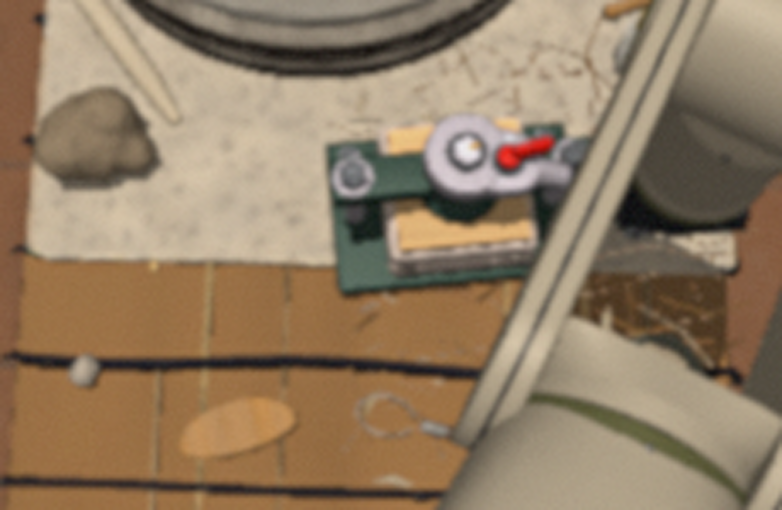

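The handle is at about 261° in the top view and the lever is still on the loosening side. To cover the slack for certain I'll add 0.3 rad, then back away and rise.

>>> {"method": "send_rows", "body": {"moves": [[-1, [-1.6, 0, -13.1], [0, -0.1, 0]], [-1, [-1.6, 0, -13.1], [0, -0.1, 0]], [-1, [-1.6, 0, -13.1], [0, -0.1, 0]], [-1, [0, 0, 0], [0, 0, 0]], [-1, [0, 0, 0], [0, 0, 0]], [-1, [0, 0, 20], [0, 0, 0]], [-1, [0, 0, 20], [0, 0, 0]], [-1, [0, -40, 0], [0, 0, 0]], [-1, [0, -60, 0], [0, 0, 0]], [-1, [0, -40, 0], [0, 0, 0]], [-1, [0, 0, 0], [0, 0, 0]]]}}

```text
time_s: 10.65
tool_pos: [553.5, -213.2, 296.8]
ee_rot: [-1.578, 0.005, 1.709]
force: [0.0, 0.9, 0.7]
finger_gap: 0.4
```

```bash
python3 look.py w8
```

```text
10.65 [ 553.5 -213.2  296.8] [-1.578  0.005  1.709] [0.  0.9 0.7] [-0.45  0.09  1.42  0.    1.63 -2.16]
uv -38.877445452607084 138.5371070145638
tcp polar 143.88879659266433 252.77562765330129 tool z heading 187.89931407086138
```

View pics/w8.png

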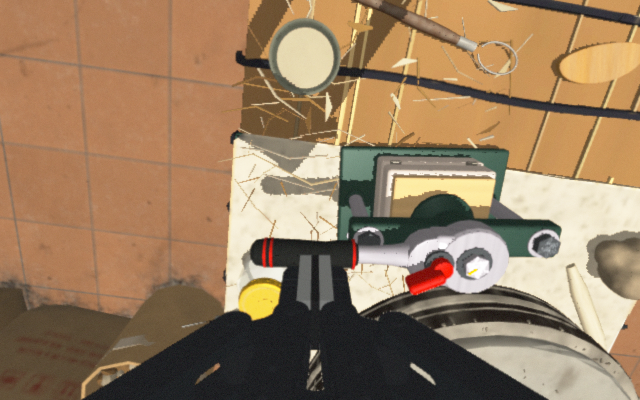

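The gripper is clear. The handle lies along (250..455, 253) and the lever is on the loosening side at (410,285). I'll measure how far the hex turned from the yellow line, before against after.

```bash
python3 - <<'E'
from h import *
import cv2
poses={"w1":([567.4,-12.42,258.2],[-1.5709,-.0003,.9996],(263,290)),"w3":([580.3,-1.3,263.2],[-1.577,-.002,1.004],(240,275)),"w8":([553.5,-213.2,296.8],[-1.578,.005,1.709],(473,266))}
out=[]
for n,(tp,er,c) in poses.items():
    p=cv2.imread(f"pics/{n}.png"); out.append(cv2.resize(p[c[1]-20:c[1]+20,c[0]-20:c[0]+20],(260,260),interpolation=cv2.INTER_NEAREST))
    hsv=cv2.cvtColor(p,cv2.COLOR_BGR2HSV); m=cv2.inRange(hsv,(18,130,120),(35,255,255)); k=np.zeros_like(m); cv2.circle(k,c,18,255,-1); ys,xs=np.nonzero(m&k)
    P=onplane("wrist",np.c_[xs,ys],186,dict(tool_pos=np.array(tp),ee_rot=np.array(er)))[:,:2]
    q=P-P.mean(0); s=np.linalg.svd(q)[2][0]
    ce=P.mean(0)-A
    print(n,len(P),"line",np.degrees(np.arctan2(s[1],s[0]))%180,"centroid",P.mean(0).round(1),"polar",np.hypot(*ce),np.degrees(np.arctan2(ce[1],ce[0]))%360)
cv2.imwrite("pics/hex.png",np.hstack(out))
E
```

```text
w1 29 line 8.193677161491594 centroid [592.8 -74.3] polar 3.6089741610797166 155.71956547277995
w3 37 line 4.866176762810294 centroid [592.9 -74.5] polar 3.4667259980364804 157.5364771241877
w8 21 line 137.34261300331923 centroid [602.  -73.8] polar 6.281668075843466 18.831536036817692
```

View pics/hex.png

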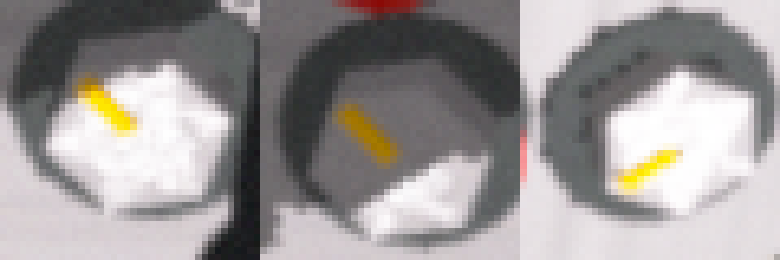

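```bash
python3 - <<'E'
from h import *
s=r.observe(); print(s["time_s"],s["qvel"].round(3),s["force"].round(1)); print(r.finish_job())
E
```

```text
10.7 [ 0.001  0.035  0.058  0.002 -0.013 -0.007] [ 0.3  0.4 -0.9]
the job is handed in; nothing more can be done
None
```

I flipped the red lever to loosening with the shut fingers, then backed the screw off by about 129° (2.25 rad) by pushing the grip counter-clockwise in one swing. After that I withdrew the gripper to about 130 mm above the handle and handed the job in at 10.7 s; it reports no verdict.

**Checks at the end:**
- **Screw:** the yellow line on the hex turned from about 188° to 317° in the before and after wrist pictures. That fits the roughly 131° handle swing and is clearly more than a quarter turn, so it went a bit further than "a little more". The hex had not turned when the lever was flipped.
- **Lever:** it still leans to the loosening side in the last picture.
- **Contact:** wrist force was about 1 N with the gripper clear. It read about 3 N at most at the checkpoints while working.
- **Bystanders:** the arm never came near the cup, rib, loop tool or clay. All four appear in place in the last wrist picture (the clay only partly in view), but I did not measure their positions again.

**One disagreement:** in the last picture the yellow line's centre came out about 8 mm off where the screw axis puts it. The arm was probably still settling. The line's direction, which gives the turn, fits the swing.

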